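# Close the candle holder's sliding jaw on the pillar candle

### The arm

A 7-joint arm with a two-finger parallel gripper is mounted at the origin on the work surface. World frame = base frame: x ahead of the robot, y to its left, z up, the work surface at z = 0. Lengths are in mm, angles in rad, forces in N, time in s.
With the tool pointing down it reaches from about 375 to 925 mm from the base axis. Payload 3.1 kg.
Tool frame: the origin (TCP) lies midway between the tips of the shut fingers; the grasp point (between the pads) lies bot.grip_point_offset behind it (bot.grip_point_offset is the distance from the TCP to the grasp point, in mm); z points along the fingers, y is the line along which they close (so a half turn about z gives the same grasp; the last joint's range is limited). The gripper opens to 85 mm and grips with 20 to 120 N. Pads are 22 mm wide; open, the fingers measure 114 mm over their backs; the gripper's body (76 mm by 85 mm) begins 54 mm behind the grasp point. The pads swing forward as they close: fully open they stand 13 mm farther back than shut.
Start: joints at [1.192, 0.383, 0.044, 1.598, -0.018, 1.161, -0.05], TCP at [180.15, -624.539, 231.269] pointing down, gripper open.
Joint ranges: [-2.61, 2.61], [-0.41, 2.15], [-1.48, 1.57], [0, 2.5], [-1.57, 4.71], [0.05, 1.97], [-2.85, 2.85]. Speed limits (rad/s): [2.79, 2.79, 3.14, 3.14, 3.14, 3.14, 3.14].

### API

Orientations are given as a unit quaternion [w, x, y, z].
In Python, from cell import bot, viewer, workorder gives the robot as it stands.
- The arm moves only by the shell command python3 -m creep 'ROWS' [FORCE]. ROWS is a JSON object of lists of equal length, an entry for each row: "turn": the turn, a rotation vector about the tool's x, y, z in rad, a list of three; "delta_pos": the shift along the tool's x, y, z in m, a list of three; "fingers": the closure, from 0 (fully open) to 1 (shut). A call has 1 to 10 rows; each row is the pose to reach, as a shift and turn from the pose commanded when the call began, along the tool's axes at that moment; what a row does not reach only later rows make up. A row lasts 1/10 s, in which the tool goes at most 50 mm and 8.59 degrees, less where a joint would pass 70% of its speed; a pose out of reach is approached as far as the arm can. A call with a gripper value outside its range is refused whole. The fingers move at their own pace and stop on an object; FORCE is the grip in N (left out, the last holds). Time passes only in rows, so rows that repeat a pose let the fingers close. It gives the time, the measured TCP pose, the force, the opening and the grip force at its end, in the units of the state.
- bot.observe(): the state, without advancing time (a new reading comes with each control period).
- viewer.capture(name): name is "scene" or "top"; returns the picture (384x512x3 uint8, red, green, blue); there is no depth.
- viewer.calibration(name): a dict with "fovy" (degrees; the focal length in pixels is half the picture's height over the tangent of half this angle, whatever the lens; pixels are square), "cx", "cy" (the principal point, pixels), "k1" (the pictures are not rectified: a ray, as slopes to the right and down, at radius r is drawn at 1 + k1 r^2 times it, then the intrinsics apply), "R" (3x3) and "t" (3): a world point X has camera coordinates R X + t. Camera axes: x right, y down, z forward; pixel columns grow to the right and rows downward; lengths in mm; the calibration is good to about 2 mm. A picture is of the moment at which its call begins. calibration takes no time and is no camera call.
- workorder.job_done(): hands the job in; it is judged then, once.
The state is a dict: "time": time; "joints": joint angles; "dq": joint speeds; "effort": joint torques, N m; "tcp_pos": TCP position; "ee_rot": TCP orientation; "force": force on the tool from outside, world axes, zero at the start; "torque": the same for the moment, N m; "finger_gap": finger opening in mm; "grasp_force": force on a finger pad.
Only numpy, scipy, OpenCV 4.12 (cv2) and the standard library are available. Lean on these libraries where they do the work, as an engineer would, in place of code of your own. Each camera call takes 0.05 s, during which the arm holds its last target. There are 200 camera calls.

### The job

Stand the tall pillar candle upright on the marble base of the adjustable candle holder, between its two jaws and about midway across their width; set it down, don't drop it. Then slide the movable jaw gently shut until the candle is pressed between both jaws, wait a moment so the pressure is felt, and let go, leaving it closed on the candle. Leave the low candle, the wine glass and the fork where they are.

Things in the scene. Friction and masses are not known exactly. Their poses are not given: they have to be found in the camera images.
- holder: Candle holder, fixed: marble slab 235 x 90 x 12 mm (x -35 to 200, top at z 12) with a brass fixed jaw and a sliding jaw. Origin: at table height, directly below the fixed jaw's gripping face, mid-width. x runs along the slide from the fixed jaw towards the sliding jaw, z up. Fixed jaw: flat upright plate 56 mm wide (y), gripping face at x = 0, top at z 67 mm.
- jaw: Sliding jaw, a brass carriage that moves only along the holder's x (about 2 N friction) and stays put. Origin: at table height below its gripping face, axes as the holder's, so its x in the holder's frame is the gap between the jaws (10 to 128 mm). Upright plate 56 mm wide, 12 mm thick, top at z 67; behind it (x 12 to 62 mm) a carriage of top z 26 mm carries the handle post.
- jaw_post (a point): Centre of the top of the sliding jaw's upright dark wood handle post, 20 x 20 mm square, sides along the holder's axes, top 120 mm above the table, clear from z 30 mm up. It stands 40 mm behind the jaw's gripping face (jaw x = +40 mm).
- candle: The tall ivory pillar candle, loose, a cylinder 54 mm in diameter and 110 mm tall (plus a thin wick), about 0.23 kg. Origin: centre of its underside, z up.
- low_candle: The low, wider ivory pillar candle, 68 mm in diameter and 65 mm tall, loose; to be left alone. Origin: centre of its underside.
- wineglass: Wine glass standing upside down on its rim, 194 mm tall, 92 mm at its widest, loose; to be left alone. Origin: centre of its underside.
- fork: Golden fork 185 mm long lying on the table, loose; to be left alone. Origin: middle of its length, on its underside.
Mind the look-alikes: they are no part of the job. What is shaped like the candle but black or purple is not meant.

How it is judged (in metres and radians):
On the way:
1. The tall candle stands upright on the holder's base against the fixed jaw and the sliding jaw presses on it with more than 2 N for 0.2 s (z of candle in the frame of holder between 0.008 and 0.016 m and y of candle in the frame of holder between -0.018 and 0.018 m and angle between candle's own z axis and vertical below 0.06 rad and x of candle in the frame of holder between 0.023 and 0.0305 m and contact force between jaw and candle above 2 N), for 0.2 s.
At the end, for the whole second after the job is handed in: The tall candle stands upright (within 0.06 rad) on the marble base, within 18 mm of the middle of the jaws' width, against the fixed jaw (its centre 23 to 30.5 mm from that jaw's face); the sliding jaw is closed on it (gap under 57.5 mm for the 54 mm candle); all at rest (z of candle in the frame of holder between 0.008 and 0.016 m and y of candle in the frame of holder between -0.018 and 0.018 m and angle between candle's own z axis and vertical below 0.06 rad and x of candle in the frame of holder between 0.023 and 0.0305 m and x of jaw in the frame of holder below 0.0575 m and linear speed of each of candle, jaw below 0.02 m/s); the robot touches nothing.
It fails at once if the sliding jaw presses on the candle with more than 40 N (contact force between jaw and candle above 40 N).
It fails at once if the tall candle is tipped over (0.6 rad) (angle between candle's own z axis and vertical above 0.6 rad).
It fails at once if the tall candle is dropped (falls free of everything at more than 0.5 m/s) (contact force between candle and anything else below 0.01 N and linear speed of candle above 0.5 m/s).
It fails at once if the low candle, the wine glass or the fork is shifted by more than 30 mm (distance of any of low_candle, wineglass, fork from where it was at the start of the episode above 0.03 m).
It also fails if it takes over 64 s, if anything falls off the work surface, if the arm or the gripper's body presses on something with over 40 N, if the wrist force passes 120 N, or if a joint passes its speed limit or range.

## Working session

There is one attempt and no reset: what is moved stays moved. The work goes in short steps, Python scripts to look and compute and a shell command to move; the robot and the scene stay as the last step left them, time stands still between calls to the robot, and variables do not carry over. Pictures are saved under pics/ and viewed, at most 13 in all, crops included, and the job is handed in when it is done.

```bash
mkdir -p pics; ls
python3 - <<'E'
from cell import bot,viewer
import cv2
for n in("scene","top"):
    cv2.imwrite(f"pics/{n}0.png",cv2.cvtColor(viewer.capture(n),cv2.COLOR_RGB2BGR)); print(viewer.calibration(n))
print(bot.observe(),bot.grip_point_offset)
E
```

```text
pics
{'fovy': 54.707100346547016, 'cx': 251.59836828784535, 'cy': 190.95883979296497, 'k1': 0.011229894900693671, 'R': array([[-0.85922369,  0.51134017,  0.01630588],
       [ 0.38985053,  0.67505367, -0.62635382],
       [-0.33128721, -0.53182119, -0.77936834]]), 't': array([ 494.69618995, -144.02757857, 1173.15229558])}
{'fovy': 45.2397617490834, 'cx': 257.51777139492583, 'cy': 192.4091387506183, 'k1': -0.03228902219109799, 'R': array([[-0.00470095, -0.99998077, -0.00404594],
       [-0.9868228 ,  0.0052934 , -0.16171808],
       [ 0.16173639,  0.0032324 , -0.98682871]]), 't': array([ -20.9521044 ,  583.27303398, 1385.01069324])}
{'time': 0.1, 'joints': array([ 1.19222527,  0.38376677,  0.04385485,  1.59943305, -0.01788924,
        1.16120688, -0.04991601]), 'dq': array([-0.00077703, -0.0022637 ,  0.000157  , -0.00252642,  0.00083704,
       -0.0026279 ,  0.00215854]), 'effort': array([ 2.46122014e-03, -4.34729826e+01,  1.02892824e+00, -2.50455558e+01,
        1.07776615e-02,  5.45564675e-03,  2.15681126e-05]), 'tcp_pos': array([ 179.85737696, -623.72094819,  229.99686469]), 'ee_rot': array([-1.18658563e-03,  9.90157832e-01,  1.39950001e-01, -2.40491747e-04]), 'force': array([ 0.39803787,  0.03644384, -0.46456519]), 'torque': array([-0.01367183, -0.00453889,  0.00608487]), 'grasp_force': 0.0, 'finger_gap': 85.99873284855798} 18.700000000000003
```

View pics/scene0.png

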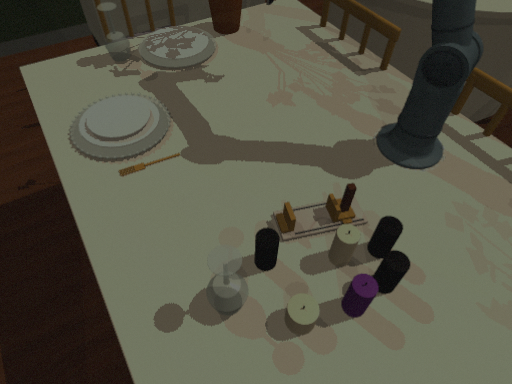

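View pics/top0.png

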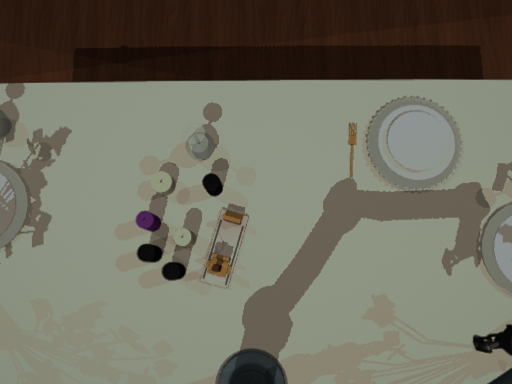

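Candidates: the tall ivory candle is at scene (345,245) / top (182,237). The low ivory one is at scene (303,312) / top (161,183). Black look-alikes are at scene (266,250), (384,238) and (391,272), and a purple one at (359,295). My choice is the ivory candle at scene (345,245). I'll check it in one crop.

```bash
cat > h.py <<'E'
import numpy as np, cv2
from cell import viewer
def cal(n):
    c=viewer.calibration(n); f=192/np.tan(np.radians(c['fovy']/2))
    return c,np.array([[f,0,c['cx']],[0,f,c['cy']],[0,0,1]]),np.array([c['k1'],0,0,0,0.])
def proj(n,P):
    c,K,d=cal(n); P=np.atleast_2d(P).astype(float)
    return cv2.projectPoints(P,cv2.Rodrigues(c['R'])[0],c['t'],K,d)[0][:,0]
def ray(n,uv,z):
    c,K,d=cal(n); p=cv2.undistortPoints(np.array(uv,float).reshape(-1,1,2),K,d)[:,0]
    r=np.c_[p,np.ones(len(p))]@c['R']; o=-c['R'].T@c['t']
    return o+r*((z-o[2])/r[:,2])[:,None]
E
python3 - <<'E'
import cv2,numpy as np
a=cv2.imread('pics/scene0.png')[165:295,260:420]; b=cv2.imread('pics/top0.png')[195:295,130:260]
A=cv2.resize(a,None,fx=5*.5*1,fy=2.5,interpolation=2);A=cv2.resize(a,(400,325),interpolation=2); B=cv2.resize(b,(400,308),interpolation=2)
B=cv2.copyMakeBorder(B,0,17,0,0,0)
o=np.hstack([A,B]); o=cv2.convertScaleAbs(o,alpha=1.3); cv2.imwrite('pics/crop1.png',o)
E
```

```text
(no output)
```

View pics/crop1.png

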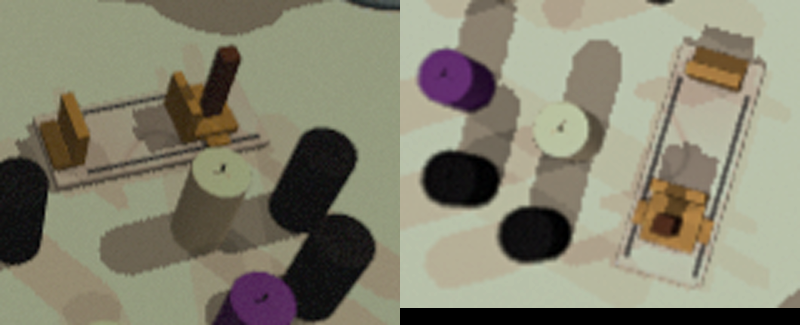

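Run:
```python
from h import *
S=lambda u,v:(260+u/2.5,165+v/2.5); T=lambda u,v:(130+(u-400)/3.077,195+v/3.077)
print('candle',ray('scene',[S(222,173)],110),ray('top',[T(561,129)],110))
print('post',ray('scene',[S(230,51)],120),ray('top',[T(666,226)],120))
c=ray('top',[T(682,44),T(765,68),T(616,263),T(698,288)],12);print(c)
s=ray('scene',[S(60,187),S(268,145)],12);print('scene corners',s)
fj=ray('top',[T(689,64),T(743,82)],67);print('fixedjaw top',fj)
# fit holder: yaw, origin
from scipy.optimize import least_squares
loc=np.array([[-35,-45],[-35,45],[200,-45],[200,45]])
for L in (loc,loc*[1,-1]):
  def pos(p): 
    R=np.array([[np.cos(p[2]),-np.sin(p[2])],[np.sin(p[2]),np.cos(p[2])]]); return L@R.T+p[:2]
  r=least_squares(lambda p:(pos(p)-c[:,:2]).ravel(),[550,50,3.1]);print(r.x,r.cost,(pos(r.x)-c[:,:2]).round(1).tolist())
  p=r.x;R=np.array([[np.cos(p[2]),-np.sin(p[2])],[np.sin(p[2]),np.cos(p[2])]])
  for n,q in(('scene',S(230,51)),('top',T(666,226))): print('post local',(ray(n,[q],120)[0,:2]-p[:2])@R)
```

```text
candle [[444.62829646 202.20865503 110.        ]] [[441.92102048 196.84766072 110.        ]]
post [[352.20894835 101.14059694 120.        ]] [[350.32963675  95.01734453 120.        ]]
[[535.3335547   90.16594327  12.        ]
 [510.07298824   4.70648136  12.        ]
 [313.60961565 155.00919112  12.        ]
 [288.62486569  72.30993412  12.        ]]
scene corners [[538.09833178  95.86735176  12.        ]
 [321.42204097 162.86316873  12.        ]]
fixedjaw top [[508.40084318  78.58318433  67.        ]
 [490.28895288  25.17011687  67.        ]]
[490.95584346  56.92490895   2.85118886] 10.443415997575666 [[2.0, -0.1], [1.5, -0.9], [-1.4, 2.3], [-2.2, -1.2]]
post local [145.59801297  -2.63563766]
post local [145.64530787   3.76934441]
[490.95558755  56.92405244   2.85117803] 15805.878399495896 [[-23.7, -86.4], [27.3, 85.3], [-27.2, -83.9], [23.6, 85.0]]
post local [145.59804159  -2.63495392]
post local [145.64526709   3.77002866]
```

The crop confirms a plain ivory tall candle, with its top centre at scene (349,234) / top (182,237). The post top is at scene (352,185) / top (216,268), so the gap is about 105 mm. The two cameras agree within about 6 mm, and I'll average them:

| Item | Estimate (world, mm) |
|---|---|
| Holder origin | (492.5, 59.5), yaw 2.851 rad |
| Candle | (443.3, 199.5) |
| Post | (351, 98) |

Now I'll move.

```bash
cat > d.py <<'E'
# usage: d.py x y z [angle_deg of tool y in world] -> delta in tool axes
import sys,numpy as np
from scipy.spatial.transform import Rotation as Ro
from cell import bot
o=bot.observe(); q=o['ee_rot']; R=Ro.from_quat(np.r_[q[1:],q[0]]).as_matrix()
a=[float(v) for v in sys.argv[1:]]
print('t',o['time'],'pos',o['tcp_pos'].round(1),'F',o['force'].round(1),'gap',round(o['finger_gap'],1),'dist',round(np.hypot(*o['tcp_pos'][:2]),1))
print('tool y ang',np.degrees(np.arctan2(R[1,1],R[0,1])).round(2),'zaxis',R[:,2].round(3))
if len(a)>2: print('delta m',(R.T@(np.array(a[:3])-o['tcp_pos'])/1000).round(4))
if len(a)>3:
    y=np.array([np.cos(np.radians(a[3])),np.sin(np.radians(a[3])),0]); z=np.array([0,0,-1.]);D=np.c_[np.cross(y,z),y,z]
    print('turn',Ro.from_matrix(R.T@D).as_rotvec().round(3))
E
python3 -m creep '{"delta_pos":[[0.386,-0.33,0],[0.386,-0.33,0],[0.386,-0.33,0],[0.386,-0.33,0],[0.386,-0.33,0],[0.386,-0.33,0],[0.386,-0.33,0],[0.386,-0.33,0],[0.386,-0.33,0],[0.386,-0.33,0]],"turn":[[0,0,0.28],[0,0,0.28],[0,0,0.28],[0,0,0.28],[0,0,0.28],[0,0,0.28],[0,0,0.28],[0,0,0.28],[0,0,0.28],[0,0,0.28]],"fingers":[0,0,0,0,0,0,0,0,0,0]}' 40; python3 d.py 443.3 199.5 230 -90
```

```text
time: 1.1
tcp_pos: [455.6, -205.1, 231.0]
ee_rot: [0.0, 1.0, 0.0, -0.0]
force: [1.1, 0.0, 0.5]
finger_gap: 85.2
grasp_force: 0.0
t 1.1 pos [ 455.6 -205.1  231. ] F [1.1 0.  0.5] gap 85.2 dist 499.6
tool y ang -89.96 zaxis [-0. -0. -1.]
delta m [-0.012  -0.4046  0.001 ]
turn [0.    0.    0.001]
```

```bash
python3 -m creep '{"delta_pos":[[-0.016,-0.4,0],[-0.016,-0.4,0],[-0.016,-0.4,0],[-0.016,-0.4,0],[-0.016,-0.4,0],[-0.016,-0.4,0],[-0.016,-0.4,0],[-0.016,-0.4,0],[-0.016,-0.4,0],[-0.016,-0.4,0]],"turn":[[0,0,0],[0,0,0],[0,0,0],[0,0,0],[0,0,0],[0,0,0],[0,0,0],[0,0,0],[0,0,0],[0,0,0]],"fingers":[0,0,0,0,0,0,0,0,0,0]}'; python3 d.py 443.3 199.5 65 -90
python3 - <<'E'
from h import *
a=cv2.cvtColor(viewer.capture('scene'),4);b=cv2.cvtColor(viewer.capture('top'),4)
A=cv2.resize(a[130:300,220:420],(470,400),interpolation=2);B=cv2.resize(b[150:300,130:250],(320,400),interpolation=2)
cv2.imwrite('pics/c2.png',cv2.convertScaleAbs(np.hstack([A,B]),alpha=1.4))
E
```

```text
time: 2.1
tcp_pos: [438.0, 194.4, 231.0]
ee_rot: [0.0, 1.0, 0.003, -0.0]
force: [0.8, -1.3, -0.4]
finger_gap: 85.4
grasp_force: 0.0
t 2.1 pos [438.  194.4 231. ] F [ 0.8 -1.3 -0.4] gap 85.4 dist 479.2
tool y ang -89.7 zaxis [-0.001 -0.    -1.   ]
delta m [ 0.0054 -0.0051  0.1659]
turn [0.    0.001 0.005]
```

View pics/c2.png

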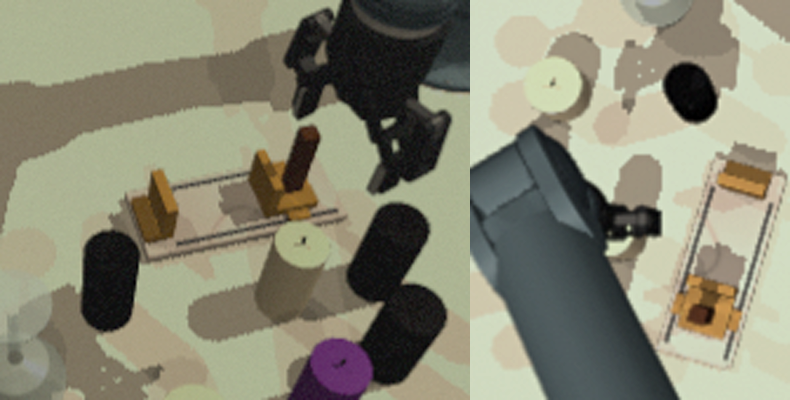

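The fingertips show at scene crop (303,112) and (377,188), and the candle hasn't moved. The known gripper pose lets me check the scene camera's bias.

Run:
```python
from h import *
S=lambda u,v:(220+u/2.35,130+v/2.353)
t=ray('scene',[S(303,112),S(377,188)],244);print(t,t.mean(0),np.linalg.norm(t[0]-t[1]))
T=lambda u,v:(130+(u-470)/2.667,150+v/2.667)
print(ray('top',[T(655,222)],300))
```

```text
[[436.22370738 147.32945819 244.        ]
 [437.25363326 240.83690066 244.        ]] [436.73867032 194.08317943 244.        ] 93.5131142903339
[[438.29457332 122.30802581 300.        ]]
```

```bash
python3 -m creep '{"delta_pos":[[0,0,0.05],[0,0,0.08],[0,0,0.08],[0,0,0.08],[0,0,0.08]],"turn":[[0,0,0],[0,0,0],[0,0,0],[0,0,0],[0,0,0]],"fingers":[0,0,0,0,0]}'; python3 d.py 444.5 201.5 65 -90
```

```text
time: 2.7
tcp_pos: [440.7, 192.9, 153.2]
ee_rot: [-0.0, 1.0, -0.0, 0.002]
force: [0.5, 0.5, 0.4]
finger_gap: 85.1
grasp_force: 0.0
t 2.7 pos [440.7 192.9 153.2] F [0.5 0.5 0.4] gap 85.1 dist 481.1
tool y ang -90.05 zaxis [ 0.003  0.001 -1.   ]
delta m [ 0.0035 -0.0085  0.0882]
turn [-0.001 -0.003 -0.001]
```

```bash
python3 -m creep '{"delta_pos":[[0.004,-0.0085,0],[0.004,-0.0085,0.02],[0.004,-0.0085,0.05],[0.004,-0.0085,0.07],[0.004,-0.0085,0.088],[0.004,-0.0085,0.088],[0.004,-0.0085,0.088]],"turn":[[0,0,0],[0,0,0],[0,0,0],[0,0,0],[0,0,0],[0,0,0],[0,0,0]],"fingers":[0,0,0,0,0,0,0]}'; python3 d.py 444.5 201.5 65 -90
python3 - <<'E'
from h import *
a=cv2.cvtColor(viewer.capture('scene'),4)
cv2.imwrite('pics/c3.png',cv2.convertScaleAbs(cv2.resize(a[180:300,280:440],(640,480),interpolation=2),alpha=1.5))
E
```

```text
time: 3.4
tcp_pos: [444.0, 202.5, 64.3]
ee_rot: [-0.001, 1.0, 0.001, 0.001]
force: [-0.0, 0.1, -0.1]
finger_gap: 85.3
grasp_force: 0.0
t 3.4 pos [444.  202.5  64.3] F [-0.   0.1 -0.1] gap 85.3 dist 488.0
tool y ang -89.94 zaxis [ 0.002  0.001 -1.   ]
delta m [ 0.0005  0.001  -0.0007]
turn [-0.001 -0.002  0.001]
```

View pics/c3.png

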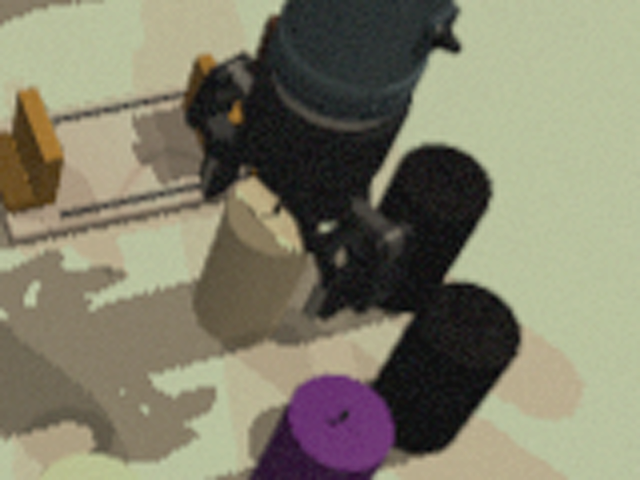

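The candle at crop (255,260) sits between the fingers, at (212,180) and (325,295), with no contact. I'll close on it at about 30 N.

```bash
python3 -m creep '{"delta_pos":[[0,0,0],[0,0,0],[0,0,0],[0,0,0],[0,0,0],[0,0,0],[0,0,0],[0,0,0],[0,0,0],[0,0,0]],"turn":[[0,0,0],[0,0,0],[0,0,0],[0,0,0],[0,0,0],[0,0,0],[0,0,0],[0,0,0],[0,0,0],[0,0,0]],"fingers":[0.2,0.4,0.6,0.7,0.7,0.7,0.7,0.7,0.7,0.7]}' 30; python3 d.py 444.5 201.5 65 -90
```

```text
time: 4.45
tcp_pos: [444.0, 201.4, 64.4]
ee_rot: [0.0, 1.0, 0.0, 0.001]
force: [-1.0, -1.6, 5.6]
finger_gap: 53.7
grasp_force: 31.0
t 4.45 pos [444.  201.4  64.4] F [-1.  -1.6  5.6] gap 53.7 dist 487.5
tool y ang -89.98 zaxis [ 0.002 -0.    -1.   ]
delta m [ 0.0005 -0.0001 -0.0006]
turn [ 0.    -0.002  0.   ]
```

```bash
python3 -m creep '{"delta_pos":[[0,0,-0.01],[0,0,-0.03],[0,0,-0.06],[0,0,-0.09],[0,0,-0.11],[0,0.04,-0.11],[0.005,0.08,-0.11],[0.01,0.11,-0.11],[0.015,0.12,-0.11],[0.015,0.128,-0.11]],"turn":[[0,0,0],[0,0,0],[0,0,0],[0,0,0],[0,0,0],[0,0,0.1],[0,0,0.2],[0,0,0.26],[0,0,0.29],[0,0,0.29]],"fingers":[0.7,0.7,0.7,0.7,0.7,0.7,0.7,0.7,0.7,0.7]}' 30; python3 -m creep '{"delta_pos":[[0,0,0],[0,0,0]],"turn":[[0,0,0],[0,0,0]],"fingers":[0.7,0.7]}'; python3 d.py 459 72.8 100 -106.6
python3 - <<'E'
from h import *
a=cv2.cvtColor(viewer.capture('scene'),4);b=cv2.cvtColor(viewer.capture('top'),4)
A=cv2.resize(a[130:280,240:390],(400,400),interpolation=2);B=cv2.resize(b[180:300,170:290],(400,400),interpolation=2)
cv2.imwrite('pics/c4.png',cv2.convertScaleAbs(np.hstack([A,B]),alpha=1.5))
E
```

```text
time: 5.45
tcp_pos: [458.2, 72.7, 173.3]
ee_rot: [-0.0, 0.989, -0.145, 0.0]
force: [0.0, 0.5, -2.1]
finger_gap: 53.9
grasp_force: 32.0
time: 5.65
tcp_pos: [457.6, 75.1, 173.3]
ee_rot: [-0.0, 0.99, -0.143, -0.0]
force: [-0.3, -1.0, -2.4]
finger_gap: 53.5
grasp_force: 32.0
t 5.65 pos [457.6  75.1 173.3] F [-0.3 -1.  -2.4] gap 53.5 dist 463.7
tool y ang -106.42 zaxis [-0.     0.001 -1.   ]
delta m [0.002  0.0018 0.0732]
turn [-0.001  0.001  0.003]
```

View pics/c4.png

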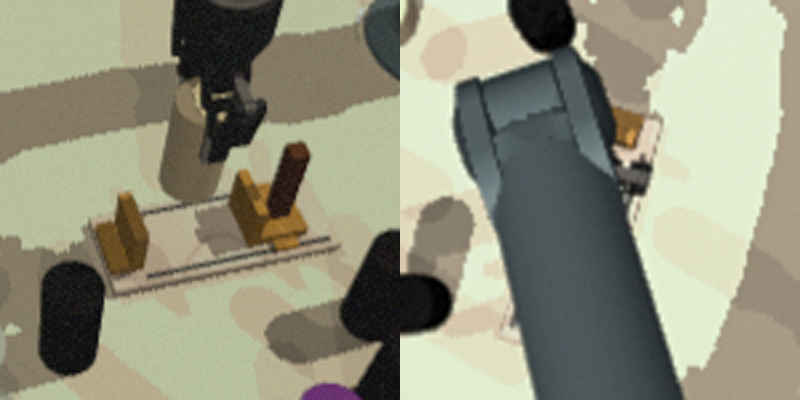

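The candle hangs upright in the fingers at scene crop (190,140), above the space between the jaws. I'll overlay the modelled holder and candle to check the alignment before lowering.

Run:
```python
from h import *
a=cv2.imread('pics/c4.png')[:,:400]; a=cv2.resize(a,(800,800))[120:720]
O=np.array([493.5,62.5,0]);y=2.851;hx=np.array([np.cos(y),np.sin(y),0]);hy=np.array([-np.sin(y),np.cos(y),0]);Z=np.array([0,0,1])
def W(L): L=np.array(L,float); return O+L[:,:1]*hx+L[:,1:2]*hy+L[:,2:]*Z
def dr(P,col):
    p=(proj('scene',P)-[240,130])*800/150-[0,120]; cv2.polylines(a,[p.round().astype(int).reshape(-1,1,2)],True,col,1,cv2.LINE_AA)
dr(W([[-35,-45,12],[200,-45,12],[200,45,12],[-35,45,12]]),(0,0,255))
dr(W([[0,-28,12],[0,28,12],[0,28,67],[0,-28,67]]),(255,0,0))
g=105
dr(W([[g,-28,12],[g,28,12],[g,28,67],[g,-28,67]]),(0,160,0))
dr(W([[g+30,-10,120],[g+50,-10,120],[g+50,10,120],[g+30,10,120]]),(255,0,255))
t=np.linspace(0,6.28,40)
for z in(109,219): dr(np.c_[457.6+27*np.cos(t),75.1+27*np.sin(t),0*t+z],(255,255,0))
cv2.imwrite('pics/c5.png',a)
```

```text
(no output)
```

View pics/c5.png

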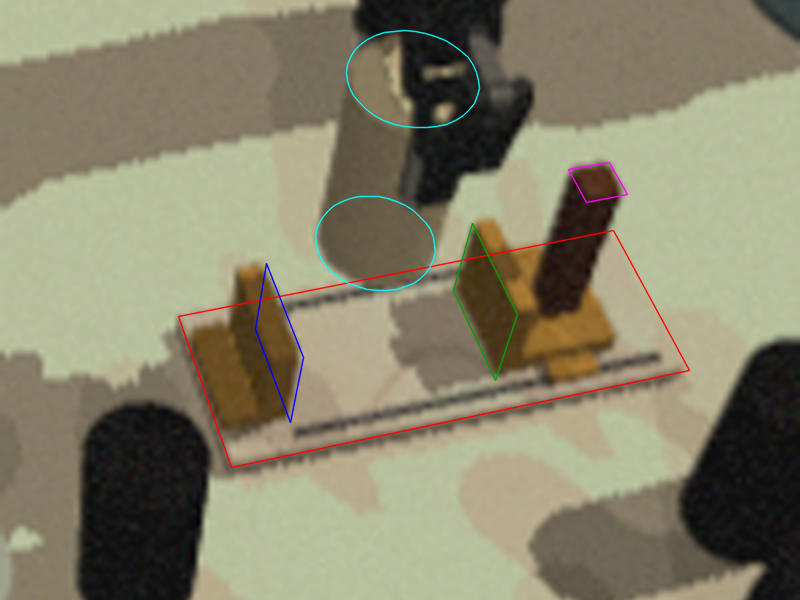

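The model fits within a few mm. The real fixed jaw sits about 6 px left of the drawn face, and the candle about 6 px right of its drawn outline. That leaves about 9 mm of clearance at TCP target holder x = 34. I'll shift there and lower to just above the slab.

```bash
python3 -m creep '{"delta_pos":[[0.006,0.0045,0],[0.006,0.0045,0.01],[0.006,0.0045,0.03],[0.006,0.0045,0.05],[0.006,0.0045,0.07],[0.006,0.0045,0.083],[0.006,0.0045,0.089],[0.006,0.0045,0.089],[0.006,0.0045,0.089]],"turn":[[0,0,0.003],[0,0,0.003],[0,0,0.003],[0,0,0.003],[0,0,0.003],[0,0,0.003],[0,0,0.003],[0,0,0.003],[0,0,0.003]],"fingers":[0.7,0.7,0.7,0.7,0.7,0.7,0.7,0.7,0.7]}'; python3 d.py 462.1 69.2 76.4 -106.6
python3 - <<'E'
from h import *
a=cv2.cvtColor(viewer.capture('scene'),4)
cv2.imwrite('pics/c6.png',cv2.convertScaleAbs(cv2.resize(a[150:260,260:400],(763,600),interpolation=2),alpha=1.6))
E
```

```text
time: 6.65
tcp_pos: [463.2, 67.7, 84.8]
ee_rot: [-0.0, 0.989, -0.146, 0.001]
force: [1.0, -0.7, -1.9]
finger_gap: 53.3
grasp_force: 32.1
t 6.65 pos [463.2  67.7  84.8] F [ 1.  -0.7 -1.9] gap 53.3 dist 468.1
tool y ang -106.73 zaxis [ 0.001  0.    -1.   ]
delta m [-0.0015 -0.0011  0.0084]
turn [-0.001 -0.001 -0.002]
```

View pics/c6.png

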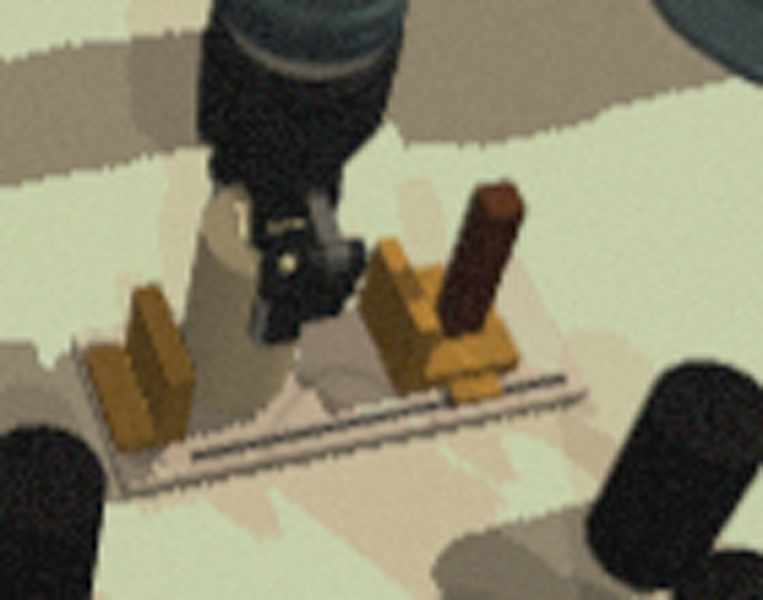

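The candle is between the jaws at crop (240,320), close to the fixed jaw at (165,360), with no contact. I'll set it down slowly.

```bash
python3 -m creep '{"delta_pos":[[0,0,0.002],[0,0,0.004],[0,0,0.006],[0,0,0.007],[0,0,0.0075],[0,0,0.0075]],"turn":[[0,0,0],[0,0,0],[0,0,0],[0,0,0],[0,0,0],[0,0,0]],"fingers":[0.7,0.7,0.7,0.7,0.7,0.7]}'; python3 d.py
```

```text
time: 7.3
tcp_pos: [462.4, 67.5, 76.7]
ee_rot: [0.0, 0.989, -0.146, -0.0]
force: [1.0, -0.4, -2.0]
finger_gap: 53.6
grasp_force: 32.1
t 7.3 pos [462.4  67.5  76.7] F [ 1.  -0.4 -2. ] gap 53.6 dist 467.3
tool y ang -106.74 zaxis [-0.  0. -1.]
```

```bash
python3 -m creep '{"delta_pos":[[0,0,0.0005],[0,0,0.001],[0,0,0.001],[0,0,0.001]],"turn":[[0,0,0],[0,0,0],[0,0,0],[0,0,0]],"fingers":[0.7,0.7,0.7,0.7]}'; python3 d.py
```

```text
time: 7.7
tcp_pos: [462.9, 67.3, 76.4]
ee_rot: [0.0, 0.989, -0.146, 0.0]
force: [-1.1, -1.0, 5.5]
finger_gap: 53.9
grasp_force: 32.3
t 7.7 pos [462.9  67.3  76.4] F [-1.1 -1.   5.5] gap 53.9 dist 467.8
tool y ang -106.75 zaxis [ 0.001 -0.    -1.   ]
```

It's standing on the slab: contact force is 7 N at the expected height. Now I'll release and rise.

```bash
python3 -m creep '{"delta_pos":[[0,0,0],[0,0,0],[0,0,0],[0,0,0],[0,0,0],[0,0,0],[0,0,-0.02],[0,0,-0.05],[0,0,-0.09],[0,0,-0.11]],"turn":[[0,0,0],[0,0,0],[0,0,0],[0,0,0],[0,0,0],[0,0,0],[0,0,0],[0,0,0],[0,0,0],[0,0,0]],"fingers":[0.5,0.4,0.3,0.2,0.1,0,0,0,0,0]}'; python3 d.py 353 98 190 -106.6
```

```text
time: 8.7
tcp_pos: [464.2, 68.1, 188.8]
ee_rot: [-0.001, 0.989, -0.145, 0.002]
force: [1.3, 0.1, 0.3]
finger_gap: 85.7
grasp_force: 0.0
t 8.7 pos [464.2  68.1 188.8] F [1.3 0.1 0.3] gap 85.7 dist 469.1
tool y ang -106.72 zaxis [ 0.005  0.001 -1.   ]
delta m [-0.1151  0.0033 -0.0017]
turn [-0.002 -0.004 -0.002]
```

```bash
python3 -m creep '{"delta_pos":[[-0.04,0.001,0],[-0.08,0.002,0],[-0.108,0.003,0],[-0.113,0.003,0],[-0.113,0.003,0],[-0.113,0.003,0],[-0.113,0.003,0]],"turn":[[0,0,0],[0,0,0],[0,0,0],[0,0,0],[0,0,0],[0,0,0],[0,0,0]],"fingers":[0,0,0,0,0,0,0]}'; python3 d.py 353 98 90 -106.6
python3 - <<'E'
from h import *
from cell import bot
a=cv2.cvtColor(viewer.capture('scene'),4)
cv2.imwrite('pics/c7.png',cv2.convertScaleAbs(cv2.resize(a[120:250,270:430],(738,600),interpolation=2),alpha=1.6))
print(bot.observe()['joints'].round(2))
E
```

```text
time: 9.4
tcp_pos: [354.7, 97.1, 186.1]
ee_rot: [-0.001, 0.989, -0.146, 0.0]
force: [0.1, -0.5, -0.6]
finger_gap: 85.4
grasp_force: 0.0
t 9.4 pos [354.7  97.1 186.1] F [ 0.1 -0.5 -0.6] gap 85.4 dist 367.8
tool y ang -106.79 zaxis [ 0.001  0.001 -1.   ]
delta m [-0.002  -0.0003  0.0961]
turn [-0.001 -0.    -0.003]
[ 0.27 -0.11 -0.6   2.25 -0.07  0.98 -2.16]
```

View pics/c7.png

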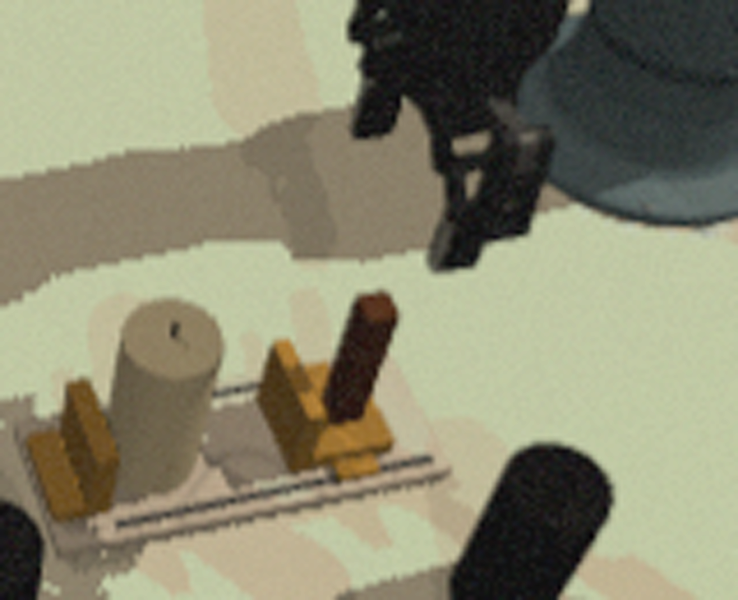

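The candle stands upright beside the fixed jaw, its top at crop (171,340). The post top is at (376,306), and the open gripper is above it. I'll measure both.

Run:
```python
from h import *
S=lambda u,v:(270+u/4.6125,120+v/4.615)
print(ray('scene',[S(171,340)],122),ray('scene',[S(376,306)],120))
t=ray('scene',[S(370,128),S(450,258)],199);print(t,t.mean(0))
```

```text
[[464.15236562  68.12064353 122.        ]] [[355.12641201 102.77288535 120.        ]]
[[338.42669556  51.09391023 199.        ]
 [362.93613738 138.94947994 199.        ]] [350.68141647  95.02169508 199.        ]
```

```bash
python3 -m creep '{"delta_pos":[[-0.001,-0.003,0.02],[-0.001,-0.003,0.05],[-0.001,-0.003,0.08],[-0.001,-0.003,0.1],[-0.001,-0.003,0.106],[-0.001,-0.003,0.106],[-0.001,-0.003,0.106]],"turn":[[0,0,0],[0,0,0],[0,0,0],[0,0,0],[0,0,0],[0,0,0],[0,0,0]],"fingers":[0,0,0,0,0,0,0]}' 25; python3 d.py 355 101 80 -106.6
python3 - <<'E'
from h import *
a=cv2.cvtColor(viewer.capture('scene'),4)
cv2.imwrite('pics/c8.png',cv2.convertScaleAbs(cv2.resize(a[120:250,270:430],(738,600),interpolation=2),alpha=1.6))
E
```

```text
time: 10.15
tcp_pos: [354.5, 100.6, 80.5]
ee_rot: [-0.0, 0.989, -0.146, 0.001]
force: [0.5, -0.1, 1.0]
finger_gap: 85.4
grasp_force: 0.0
t 10.15 pos [354.5 100.6  80.5] F [ 0.5 -0.1  1. ] gap 85.4 dist 368.5
tool y ang -106.76 zaxis [ 0.001  0.001 -1.   ]
delta m [ 0.0004 -0.0005  0.0005]
turn [-0.001 -0.001 -0.003]
```

View pics/c8.png

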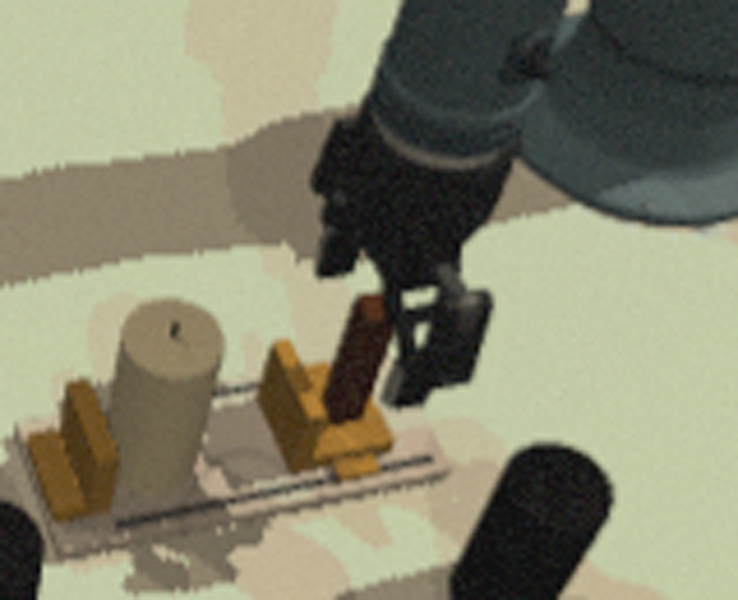

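The fingers are at crop (335,262) and (405,395), straddling the post at (367,330). I'll close on it.

```bash
python3 -m creep '{"delta_pos":[[0,0,0],[0,0,0],[0,0,0],[0,0,0],[0,0,0],[0,0,0],[0,0,0],[0,0,0],[0,0,0],[0,0,0]],"turn":[[0,0,0],[0,0,0],[0,0,0],[0,0,0],[0,0,0],[0,0,0],[0,0,0],[0,0,0],[0,0,0],[0,0,0]],"fingers":[0.2,0.4,0.6,0.7,0.75,0.8,0.85,0.9,0.9,0.9]}' 30; python3 -m creep '{"delta_pos":[[0,0,0],[0,0,0],[0,0,0]],"turn":[[0,0,0],[0,0,0],[0,0,0]],"fingers":[0.9,0.9,0.9]}'; python3 d.py
```

```text
time: 11.2
tcp_pos: [353.5, 100.6, 80.0]
ee_rot: [-0.0, 0.989, -0.145, 0.0]
force: [-0.2, 1.8, 4.3]
finger_gap: 19.9
grasp_force: 32.1
time: 11.5
tcp_pos: [353.5, 100.6, 80.0]
ee_rot: [-0.0, 0.989, -0.145, 0.0]
force: [-1.1, 1.0, 5.6]
finger_gap: 19.5
grasp_force: 32.3
t 11.5 pos [353.5 100.6  80. ] F [-1.1  1.   5.6] gap 19.5 dist 367.5
tool y ang -106.73 zaxis [ 0.  0. -1.]
```

```bash
python3 -m creep '{"delta_pos":[[0.002,0,0],[0.006,0,0],[0.011,0,0],[0.016,0,0],[0.021,0,0],[0.025,0,0],[0.028,0,0],[0.03,0,0],[0.03,0,0]],"turn":[[0,0,0],[0,0,0],[0,0,0],[0,0,0],[0,0,0],[0,0,0],[0,0,0],[0,0,0],[0,0,0]],"fingers":[0.9,0.9,0.9,0.9,0.9,0.9,0.9,0.9,0.9]}'; python3 d.py
```

```text
time: 12.4
tcp_pos: [382.6, 92.0, 80.0]
ee_rot: [-0.0, 0.989, -0.146, 0.0]
force: [-0.7, 2.7, 4.5]
finger_gap: 19.7
grasp_force: 32.3
t 12.4 pos [382.6  92.   80. ] F [-0.7  2.7  4.5] gap 19.7 dist 393.5
tool y ang -106.73 zaxis [ 0.001  0.001 -1.   ]
```

```bash
python3 -m creep '{"delta_pos":[[0.001,0,0],[0.002,0,0],[0.004,0,0],[0.006,0,0],[0.008,0,0],[0.009,0,0],[0.01,0,0],[0.01,0,0]],"turn":[[0,0,0],[0,0,0],[0,0,0],[0,0,0],[0,0,0],[0,0,0],[0,0,0],[0,0,0]],"fingers":[0.9,0.9,0.9,0.9,0.9,0.9,0.9,0.9]}'; python3 d.py
python3 - <<'E'
from h import *
a=cv2.cvtColor(viewer.capture('scene'),4)
cv2.imwrite('pics/c9.png',cv2.convertScaleAbs(cv2.resize(a[150:250,265:385],(720,600),interpolation=2),alpha=1.6))
E
```

```text
time: 13.2
tcp_pos: [391.8, 89.2, 80.0]
ee_rot: [-0.0, 0.989, -0.145, 0.0]
force: [-0.7, 2.0, 5.4]
finger_gap: 19.8
grasp_force: 32.4
t 13.2 pos [391.8  89.2  80. ] F [-0.7  2.   5.4] gap 19.8 dist 401.9
tool y ang -106.72 zaxis [ 0.     0.001 -1.   ]
```

View pics/c9.png

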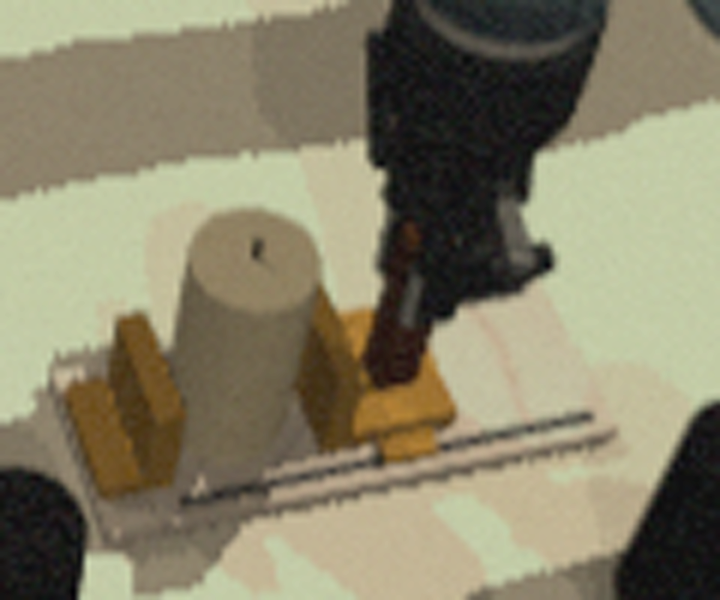

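The jaw plate at crop (330,370) is nearly at the candle, which stands upright at (245,340). I'll continue in small steps, watching the force.

```bash
python3 -m creep '{"delta_pos":[[0.001,0,0],[0.002,0,0],[0.003,0,0],[0.004,0,0],[0.005,0,0],[0.006,0,0],[0.006,0,0],[0.006,0,0]],"turn":[[0,0,0],[0,0,0],[0,0,0],[0,0,0],[0,0,0],[0,0,0],[0,0,0],[0,0,0]],"fingers":[0.9,0.9,0.9,0.9,0.9,0.9,0.9,0.9]}'; python3 d.py
```

```text
time: 14.05
tcp_pos: [397.6, 87.5, 80.0]
ee_rot: [-0.0, 0.989, -0.145, 0.0]
force: [-0.6, 1.6, 4.1]
finger_gap: 19.7
grasp_force: 32.4
t 14.05 pos [397.6  87.5  80. ] F [-0.6  1.6  4.1] gap 19.7 dist 407.1
tool y ang -106.72 zaxis [ 0.001  0.001 -1.   ]
```

```bash
python3 -m creep '{"delta_pos":[[0.001,0,0],[0.002,0,0],[0.003,0,0],[0.003,0,0]],"turn":[[0,0,0],[0,0,0],[0,0,0],[0,0,0]],"fingers":[0.9,0.9,0.9,0.9]}'; python3 d.py
```

```text
time: 14.45
tcp_pos: [400.0, 86.8, 80.0]
ee_rot: [-0.0, 0.989, -0.145, -0.0]
force: [-2.6, 1.7, 6.2]
finger_gap: 19.5
grasp_force: 32.6
t 14.45 pos [400.   86.8  80. ] F [-2.6  1.7  6.2] gap 19.5 dist 409.3
tool y ang -106.71 zaxis [-0.  0. -1.]
```

```bash
python3 -m creep '{"delta_pos":[[0.001,0,0],[0.002,0,0],[0.002,0,0]],"turn":[[0,0,0],[0,0,0],[0,0,0]],"fingers":[0.9,0.9,0.9]}'; python3 d.py
```

```text
time: 14.75
tcp_pos: [401.8, 86.2, 80.0]
ee_rot: [-0.0, 0.989, -0.145, -0.0]
force: [-2.7, 2.6, 6.8]
finger_gap: 19.5
grasp_force: 32.6
t 14.75 pos [401.8  86.2  80. ] F [-2.7  2.6  6.8] gap 19.5 dist 411.0
tool y ang -106.71 zaxis [-0.  0. -1.]
```

```bash
python3 -m creep '{"delta_pos":[[0.001,0,0],[0.0015,0,0],[0.0015,0,0]],"turn":[[0,0,0],[0,0,0],[0,0,0]],"fingers":[0.9,0.9,0.9]}'; python3 d.py
```

```text
time: 15.05
tcp_pos: [403.2, 85.9, 80.0]
ee_rot: [-0.0, 0.989, -0.145, -0.0]
force: [-2.2, 2.2, 6.9]
finger_gap: 19.8
grasp_force: 32.6
t 15.05 pos [403.2  85.9  80. ] F [-2.2  2.2  6.9] gap 19.8 dist 412.2
tool y ang -106.71 zaxis [-0.001  0.    -1.   ]
```

```bash
python3 -m creep '{"delta_pos":[[0.001,0,0],[0.0015,0,0],[0.0015,0,0]],"turn":[[0,0,0],[0,0,0],[0,0,0]],"fingers":[0.9,0.9,0.9]}'; python3 d.py
```

```text
time: 15.35
tcp_pos: [403.8, 85.6, 80.0]
ee_rot: [0.0, 0.989, -0.145, -0.001]
force: [-4.6, 2.7, 9.1]
finger_gap: 20.1
grasp_force: 33.0
t 15.35 pos [403.8  85.6  80. ] F [-4.6  2.7  9.1] gap 20.1 dist 412.8
tool y ang -106.71 zaxis [-0.002  0.    -1.   ]
```

```bash
python3 -m creep '{"delta_pos":[[0.0005,0,0],[0.001,0,0],[0.001,0,0]],"turn":[[0,0,0],[0,0,0],[0,0,0]],"fingers":[0.9,0.9,0.9]}'; python3 d.py
```

```text
time: 15.65
tcp_pos: [403.8, 85.6, 80.0]
ee_rot: [0.0, 0.989, -0.145, -0.002]
force: [-8.1, 3.5, 12.1]
finger_gap: 19.7
grasp_force: 33.4
t 15.65 pos [403.8  85.6  80. ] F [-8.1  3.5 12.1] gap 19.7 dist 412.8
tool y ang -106.7 zaxis [-0.004  0.    -1.   ]
```

The jaw has stalled and the force is rising, so it's closed. I'll add a little more and hold.

```bash
python3 -m creep '{"delta_pos":[[0.0005,0,0],[0.001,0,0],[0.001,0,0],[0.001,0,0],[0.001,0,0],[0.001,0,0]],"turn":[[0,0,0],[0,0,0],[0,0,0],[0,0,0],[0,0,0],[0,0,0]],"fingers":[0.9,0.9,0.9,0.9,0.9,0.9]}'; python3 d.py
```

```text
time: 16.25
tcp_pos: [403.8, 85.6, 79.9]
ee_rot: [0.0, 0.989, -0.145, -0.003]
force: [-9.5, 3.9, 15.7]
finger_gap: 19.6
grasp_force: 33.7
t 16.25 pos [403.8  85.6  79.9] F [-9.5  3.9 15.7] gap 19.6 dist 412.8
tool y ang -106.7 zaxis [-0.006 -0.    -1.   ]
```

```bash
python3 -m creep '{"delta_pos":[[0,0,0],[0,0,0],[0,0,0],[0,0,0],[0,0,0],[0,0,0],[0,0,0],[0,0,-0.02],[0,0,-0.06],[0,0,-0.1]],"turn":[[0,0,0],[0,0,0],[0,0,0],[0,0,0],[0,0,0],[0,0,0],[0,0,0],[0,0,0],[0,0,0],[0,0,0]],"fingers":[0.8,0.7,0.6,0.4,0.2,0,0,0,0,0]}'; python3 -m creep '{"delta_pos":[[0,0,-0.03],[-0.04,0,-0.05],[-0.04,0,-0.05],[-0.04,0,-0.05]],"turn":[[0,0,0],[0,0,0],[0,0,0],[0,0,0]],"fingers":[0,0,0,0]}';python3 d.py
python3 - <<'E'
from h import *
a=cv2.cvtColor(viewer.capture('scene'),4);a=a[150:350,200:420]
cv2.imwrite('pics/c10.png',cv2.convertScaleAbs(cv2.resize(a,(660,600),interpolation=2),alpha=1.6))
E
```

```text
time: 17.25
tcp_pos: [405.9, 84.1, 180.2]
ee_rot: [0.0, 0.989, -0.145, -0.001]
force: [1.2, 0.3, -0.1]
finger_gap: 85.3
grasp_force: 0.0
time: 17.65
tcp_pos: [368.7, 95.6, 230.4]
ee_rot: [0.001, 0.989, -0.145, 0.002]
force: [0.0, -0.8, 0.2]
finger_gap: 85.8
grasp_force: 0.0
t 17.65 pos [368.7  95.6 230.4] F [ 0.  -0.8  0.2] gap 85.8 dist 380.9
tool y ang -106.69 zaxis [ 0.003 -0.002 -1.   ]
```

View pics/c10.png

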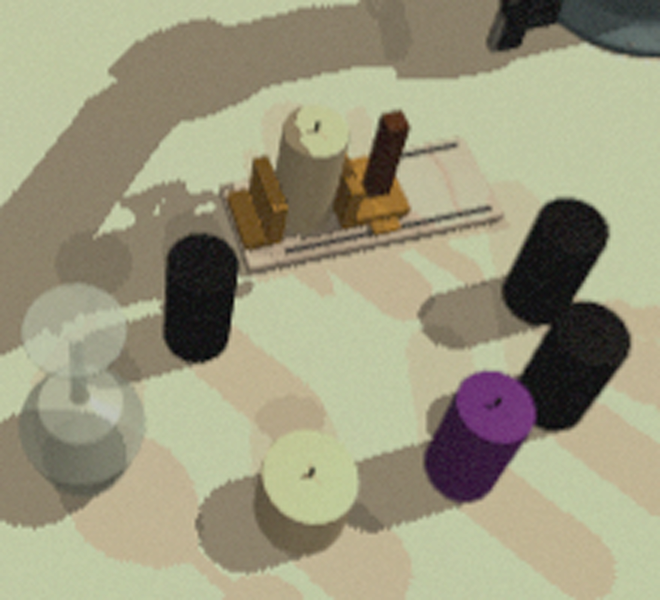

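The candle stands upright, clamped between both jaws at crop (312,170). The gripper is clear and the other objects haven't moved.

```bash
python3 -c "
from cell import workorder
print(workorder.job_done())"
```

```text
the job is handed in; nothing more can be done
None
```

The tall ivory candle stands upright on the marble base, pressed between both jaws (about 10 N measured at the gripper) and let go, with the other objects left where they were; the job is handed in at about 18 s, but the hand-in gave no verdict.

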